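Drop the cam and slide the heat sink home

ROBOT

A 6-joint arm with a two-finger parallel gripper is mounted at the origin on a cart in front of the work surface, level with it; the furniture and walls round the work are solid. World frame = base frame: x ahead of the robot, y to its left, z up, the work surface at z = 0. Lengths are in mm, angles in rad, forces in N, time in s.
With the tool pointing down it reaches from about 400 to 825 mm from the base axis. Payload 7 kg.
Tool frame: the origin (TCP) lies midway between the tips of the shut fingers; the grasp point (between the pads) lies 19 mm behind it; z points along the fingers, y is the line along which they close (so a half turn about z gives the same grasp; the last joint's range is limited). The gripper opens to 88 mm and grips with 3 to 60 N. Pads are 19 mm wide; open, the fingers measure 130 mm over their backs; the gripper's body (78 mm by 193 mm) begins 47 mm behind the grasp point.
Start: joints at [1.458, 0.359, 0.012, 0, -1.224, -0.288], TCP at [263.361, 621.479, 226.561] pointing down, gripper open.
Joint ranges: [-3.07, 3.07], [-1.43, 2.12], [-1.02, 1.25], [-3.03, 1.67], [-3.05, -0], [-3.03, 3.03]. Speed limits (rad/s): [2.39, 2.39, 3.01, 3.14, 3.14, 3.14].

INTERFACE

Orientations are given as a unit quaternion [x, y, z, w].
In Python, from bench import robot gives the robot as it stands.
- The arm moves only by the tool carry_out, never from a script. Its argument "motion" is a list of rows, each a list of 2 entries, a list of its own where there are three numbers: the shift along the tool's x, y, z each as a share of 4 cm, from -1 to 1, then the turn about the tool's z as a share of 2 rad, from -1 to 1. A call has 1 to 12 rows; each row shifts and turns the commanded pose from where the row before left it, along the tool's axes as they then stand; what a row does not reach is not made up. A row lasts 1/12 s, in which the tool goes at most 41.7 mm and 7.16 degrees, less where a joint would pass 70% of its speed; a pose out of reach is approached as far as the arm can. A call with a number of a shift or a turn outside -1 to 1 is refused whole. A call with a gripper value outside its range is refused whole. "fingers" is the closure in counts, from 0 (fully open) to 255 (shut), set as the call begins (left out, the last holds). The fingers move at their own pace and stop on an object; "squeeze" is the grip in N (left out, the last holds). Time passes only in rows, so rows that do not move let the fingers close. It gives the time, the measured TCP pose, the force, the opening and the grip force at its end, in the units of the state.
- robot.get_state(): the state, without advancing time (a new reading comes with each control period).
- robot.capture(name): name is "scene" or "top" or "wrist"; returns a dict with "img" (480x640x3 uint8, red, green, blue), "K" (3x3 intrinsics, pixels), "dist" ([k1, k2, p1, p2, k3] as OpenCV has them; the pictures are not rectified), "rvec" (rotation vector, rad) and "tvec" (3), from world to camera coordinates, as OpenCV has them; the wrist camera has in their place "tool_from_camera" (4x4, takes a point from camera to tool coordinates, whose origin is the TCP and whose axes are the flange's). Camera axes: x right, y down, z forward; pixel columns grow to the right and rows downward; lengths in mm; the calibration is good to about 2 mm. A picture is of the moment at which its call begins: read the wrist's pose just before it. There is no depth.
- robot.finish_job(): hands the job in; it is judged then, once.
The state is a dict: "time": time; "joint_positions": joint angles; "qd": joint speeds; "effort": joint torques, N m; "position": TCP position; "orientation": TCP orientation; "contact_force": force on the tool from outside, world axes, zero at the start; "torque": the same for the moment, N m; "opening": opening from 0.0 (shut) to 1.0 (fully open); "grip_force": force on a finger pad.
Only numpy, scipy, OpenCV 4.12 (cv2) and the standard library are available. Lean on these libraries where they do the work, as an engineer would, in place of code of your own. Each camera call takes 0.05 s, during which the arm holds its last target. There are 200 camera calls.

TASK

Seat the heat sink in the small clamping fixture by pushing with the fingertips. First push the upright handle of the eccentric cam round until the cam's low point faces the slide's roller squarely, with the slide still back where it stands. Then push the slide's upright plate forward until the slide has driven the heat sink right up against the end stop, leaving the cam at its low point. Do not touch or lift the heat sink itself, and leave the dish, the transformer and the pin header beside the fixture undisturbed.

Things in the scene. Friction and masses are not known exactly. Their poses are not given: they have to be found in the camera images.
- fixture: Clamping fixture fixed to the table, grey plate 220 x 160 x 12 mm. Origin on the table top; x = the slide's forward direction (away from the robot), y left, z up. Guide rails (tops at 25 mm) flank the slide. In front of it on the left, a 44 mm wide channel (centre y = 40 mm, fences 24 mm high) ends at the end stop (face at x = 50 mm, top at 34 mm). Plate spans x -120 to 100, y -90 to 70.
- cam (a joint): Cam angle (rad). 0 = low point squarely facing the roller: the lever points along the fixture's +x. Negative = lever turned clockwise seen from above (-1.57: along the fixture's -y). Starts in -2.2 to -1.3, turn it counter-clockwise; limits -2.5 and 0.6, no click at 0. Stiff: about 3.5 N at the handle, stays where left. Beyond about 0.3 from 0 the roller may meet the disc, blocking the slide.
- cam_pivot (a point): Top of the pivot bolt on the cam's vertical axis, 41.5 mm above the table, at fixture x = 35, y = -40 mm. The cam is a horizontal steel disc, 56 mm diameter, its centre 16 mm off the pivot. A lever over it (14 mm wide, top 33.5 mm above the table) points from the pivot to the high side; the low point is opposite the lever.
- cam_handle (a point): Top centre of the cam's handle: an upright round black post, 14 mm diameter, on the lever's outer end, 62 mm from the pivot axis. It can be pushed from 35 to 75 mm above the table (this point is at 75 mm).
- slide (a joint): Travel (m) of the steel follower slide along the fixture's +x. 0 = fully back, 0.040 = its pusher pad (front left) holds the heat sink against the end stop; limit 0.044. Starts in 0 to 0.006. About 2 N friction, stays where left. Its roller (16 mm diameter, front right, 62 mm behind the cam's pivot at travel 0) meets the cam's rim.
- push_plate (a point): Middle of the upper rear edge of the slide's upright push plate (70 mm wide along fixture y, 10 mm thick), 62 mm above the table. It lies on the flat rear face, which looks to the fixture's -x and reaches down to the slide's top, 23 mm above the table; that top runs on 10 mm behind the face. Push here along the fixture's +x.
- heat_sink: Black finned heat sink, 40 x 40 x 26 mm, loose in the channel, 2 to 18 mm in front of the slide's pusher pad. Origin: centre of the underside, 12 mm above the table; at home it is at x = 30 mm of the fixture.
- nut_dish: Round metal dish of nuts, 85 mm diameter, 21 mm high, loose on the table left of the fixture: bystander. Origin: centre of the underside.
- transformer: Small grey transformer, 34 x 42 x 32 mm, loose on the table left of the fixture: bystander. Origin: centre of the underside.
- pin_header: Pin header strip, 72 x 10 x 16 mm, loose on the table beyond the fixture: bystander. Origin: centre of the underside.
Not all that is in view belongs to the job. What is shaped like the heat_sink but orange is not meant.

How it is judged:
By the outcome, as a careful person would: the job done as asked, in the order asked, and still so for the second after the job is handed in, with the robot touching nothing.
It also fails if it takes over 53 s, if anything falls off the work surface, if the arm or the gripper's body presses on something with over 40 N, if the wrist force passes 120 N, or if a joint passes its speed limit or range.

## Working session

There is one attempt and no reset: what is moved stays moved. The work goes in short steps, Python scripts to look and compute and a tool call to move; the robot and the scene stay as the last step left them, time stands still between calls to the robot, and variables do not carry over. Pictures are saved under pics/ and viewed, at most 10 in all, crops included, and the job is handed in when it is done.

Besides the shell and the picture viewer there is one more tool, called after ">>>" in YAML: its name, and indented under it one key for each argument. carry_out: Moves the arm, as the interface text tells. Shift numbers are shares of 4 cm and turn numbers shares of 2 rad, none past 1 either way. Its arguments: {"type":"object","properties":{"motion":{"type":"array"},"fingers":{"type":"number"},"squeeze":{"type":"number"}},"required":["motion"]}

```bash
mkdir -p pics; cat > h.py <<'E'
import numpy as np, cv2
from bench import robot
from scipy.spatial.transform import Rotation as R
def cap(n,f=None):
    s=robot.get_state(); c=robot.capture(n)
    if f: cv2.imwrite('pics/'+f,c['img'][:,:,::-1])
    if 'rvec' in c:
        Rm=cv2.Rodrigues(np.array(c['rvec'],float))[0]; t=np.array(c['tvec'],float).ravel()
        c['R']=Rm.T; c['o']=-Rm.T@t
    else:
        T=np.array(c['tool_from_camera']); W=np.eye(4); W[:3,:3]=R.from_quat(s['orientation']).as_matrix(); W[:3,3]=s['position']
        M=W@T; c['R']=M[:3,:3]; c['o']=M[:3,3]
    return c
def ray(c,uv,z):
    p=cv2.undistortPoints(np.array(uv,float).reshape(-1,1,2),np.array(c['K'],float),np.array(c['dist'],float)).reshape(-1,2)
    d=np.c_[p,np.ones(len(p))]@c['R'].T
    return c['o']+d*((z-c['o'][2])/d[:,2:])
def proj(c,P):
    Rm=c['R'].T
    return cv2.projectPoints(np.array(P,float).reshape(-1,1,3),cv2.Rodrigues(Rm)[0],-Rm@c['o'],np.array(c['K'],float),np.array(c['dist'],float))[0].reshape(-1,2)
E
python3 - <<'E'
from h import *
cap('top','top0.png');cap('scene','scene0.png')
s=robot.get_state();print(s)
E
```

```text
{'time': 0.1, 'joint_positions': array([ 1.45811640e+00,  3.59325144e-01,  1.11711002e-02, -2.85603153e-04,
       -1.22410646e+00, -2.88094544e-01]), 'qd': array([ 0.00010385, -0.00145685,  0.0028295 ,  0.00287928,  0.00061096,
       -0.00113821]), 'effort': array([-1.60290103e-03, -5.84162915e+01,  2.93750471e+01,  7.01534495e+00,
        1.01625189e-02, -6.09854874e-05]), 'position': array([263.2057204 , 621.10541634, 225.72309696]), 'orientation': array([ 9.79979622e-01, -1.99096427e-01, -6.96262366e-05,  7.41037314e-04]), 'contact_force': array([ 0.12152438, -0.23782568, -0.58272547]), 'torque': array([ 0.0563614 , -0.02046498,  0.05647493]), 'grip_force': 0.0, 'opening': 1.0011771236642377}
```

View pics/top0.png

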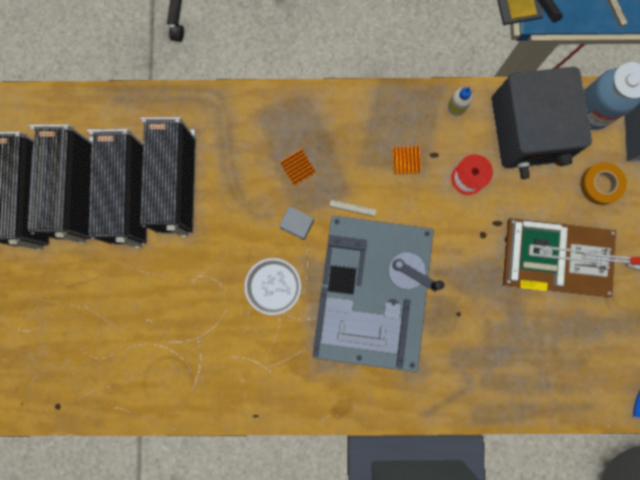

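View pics/scene0.png

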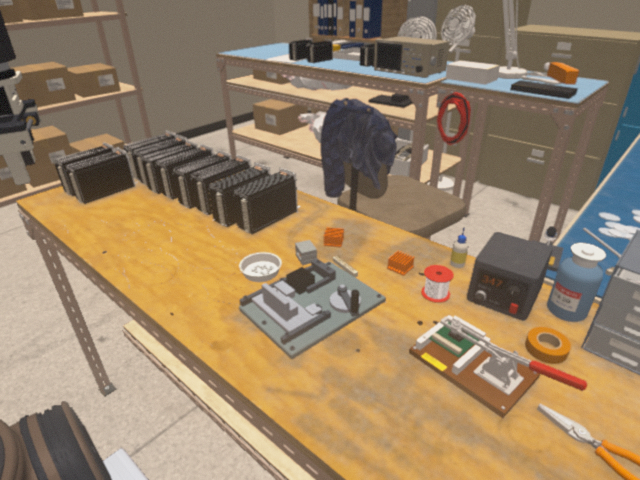

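The top view shows the fixture with plate corners near (333,217), (434,229), (416,371) and (313,357). The pivot is at (398,265), the handle top at (437,286), the push plate around (361,338) and the heat sink at (342,279).

```bash
python3 - <<'E'
from h import *
c=cap('top')
P=ray(c,[(333,217),(434,229),(416,371),(313,357)],12)
F=np.array([(100,70),(100,-90),(-120,-90),(-120,70)],float)
a=P[:,:2];A=a-a.mean(0);B=F-F.mean(0)
th=np.arctan2((B[:,0]*A[:,1]-B[:,1]*A[:,0]).sum(),(B*A).sum())
Rm=np.array([[np.cos(th),-np.sin(th)],[np.sin(th),np.cos(th)]])
t=a.mean(0)-Rm@F.mean(0)
print(P.round(),th,t,(a-(F@Rm.T+t)).round(1))
def fx(p): return (p[:2]-t)@Rm
pv=ray(c,[(398,265)],41.5)[0];hd=ray(c,[(437,286)],75)[0]
print('pivot',pv,fx(pv),'handle',hd,fx(hd),np.linalg.norm(hd[:2]-pv[:2]))
for f in [(-20,0,150)]:
    print(c['o'])
s=robot.get_state();print(R.from_quat(s['orientation']).as_matrix().round(3))
w=cap('wrist');print(w['o'],w['R'].round(2))
im=c['img'][200:385,230:450];cv2.imwrite('pics/c1.png',cv2.resize(im[:,:,::-1],None,fx=3.2,fy=3.2,interpolation=cv2.INTER_CUBIC))
E
```

```text
[[638. 220.  12.]
 [619.  64.  12.]
 [404.  97.  12.]
 [426. 251.  12.]] -0.1446690195766548 [533.18800539 166.6347724 ] [[-3.8 -1.9]
 [-0.6  1.2]
 [ 3.   2.5]
 [ 1.4 -1.8]]
pivot [561.32192892 124.43436795  41.5       ] [ 33.92384515 -37.70364066] handle [528.67639137  73.86440062  75.        ] [  8.90974849 -92.45167885] 60.19179942225725
[495.8846339  230.83851168 930.36446665]
[[ 0.921 -0.39  -0.   ]
 [-0.39  -0.921 -0.001]
 [ 0.     0.001 -1.   ]]
[327.72455304 594.39069588 384.00375948] [[-0.39 -0.89 -0.24]
 [-0.92  0.38  0.1 ]
 [-0.    0.26 -0.97]]
```

View pics/c1.png

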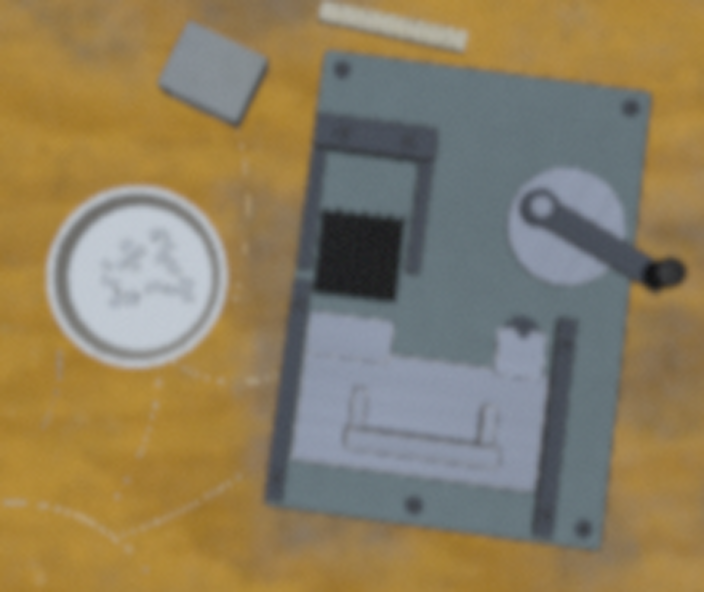

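>>> carry_out:
  motion:
    - [[0.57,0.5,0],0]
    - [[0.57,0.5,0],0]
    - [[0.57,0.5,0],0]
    - [[0.57,0.5,0],0]
    - [[0.57,0.5,0],0]
    - [[0.57,0.5,0],0]
    - [[0.57,0.5,0],0]
    - [[0.57,0.5,0],0]
    - [[0.57,0.5,0],0]
    - [[0.57,0.5,0],0]
    - [[0.57,0.5,0],0]
    - [[0.57,0.5,0],0]
  fingers: 110

```text
time: 1.2
position: [421.9, 292.3, 226.7]
orientation: [0.98, -0.199, 0.0, -0.0]
contact_force: [-0.1, -0.5, -0.7]
opening: 0.566
grip_force: 0.0
```

>>> carry_out:
  motion:
    - [[0.57,0.5,0],0]
    - [[0.57,0.5,0],0]
    - [[0.57,0.5,0],0]
    - [[0.57,0.5,0],0]
    - [[0.57,0.5,0],0]
    - [[0.57,0.5,0],0]
    - [[0.57,0.5,0],0]
    - [[0.57,0.5,0],0]
    - [[0,0,0],0.06]
    - [[0,0,0],0.06]
    - [[0,0,0],0.06]
    - [[0,0,0],0.06]

```text
time: 2.2
position: [527.1, 74.8, 226.4]
orientation: [0.903, -0.429, -0.0, 0.0]
contact_force: [-0.6, 1.0, 0.4]
opening: 0.569
grip_force: 0.0
```

>>> carry_out:
  motion:
    - [[0,0,0],0.06]
    - [[0,0,0],0.06]
    - [[0,0,0],0.06]
    - [[0,0,0],0.06]
    - [[0,0,0],0.06]
    - [[0,0,0],0.06]
    - [[0,0,0],0.06]
    - [[0,0,0],0.06]
    - [[0,0,0],0.06]
    - [[0,0,0],0.06]
    - [[0,0,0],0.06]

```text
time: 3.12
position: [527.0, 75.2, 226.5]
orientation: [-0.451, 0.893, 0.0, -0.0]
contact_force: [-0.3, 0.1, 0.2]
opening: 0.57
grip_force: 0.0
```

```bash
python3 - <<'E'
from h import *
c=cap('wrist','w1.png')
s=robot.get_state();Rm=R.from_quat(s['orientation']).as_matrix()
print(s['time'],s['position'],np.arctan2(Rm[1,0],Rm[0,0]),s['joint_positions'].round(2),s['opening'],c['o'])
print(proj(c,[(528.7,73.9,75),(561.3,124.4,41.5)]))
E
```

```text
3.1667 [526.95451479  75.22859465 226.43421726] -2.215644476611809 [ 0.51  0.12 -0.3  -0.   -1.15 -1.16] 0.5682065226071288 [486.79822308  19.60963464 384.64840041]
[[318.74801877 223.09635374]
 [322.65799015 273.78435613]]
```

View pics/w1.png

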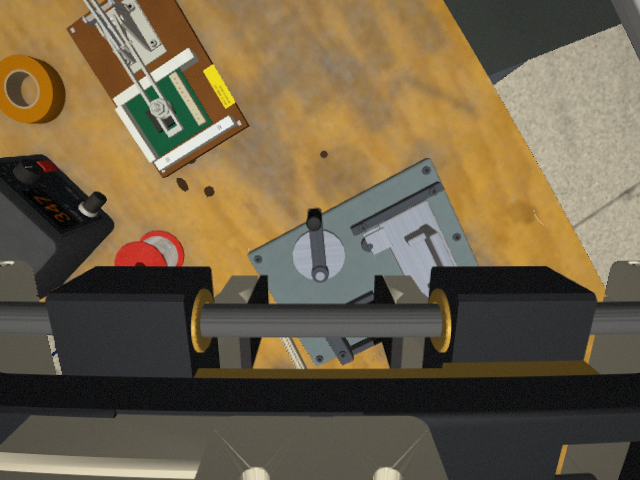

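The wrist view shows the cam disc with its pivot bolt at (320,273) and the handle around (314,218). I'll zoom in.

```bash
python3 - <<'E'
from h import *
im=cv2.imread('pics/w1.png')[150:290,240:480]
cv2.imwrite('pics/w1c.png',cv2.resize(im,None,fx=3.3,fy=3.3,interpolation=cv2.INTER_CUBIC))
E
```

```text
(no output)
```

View pics/w1c.png

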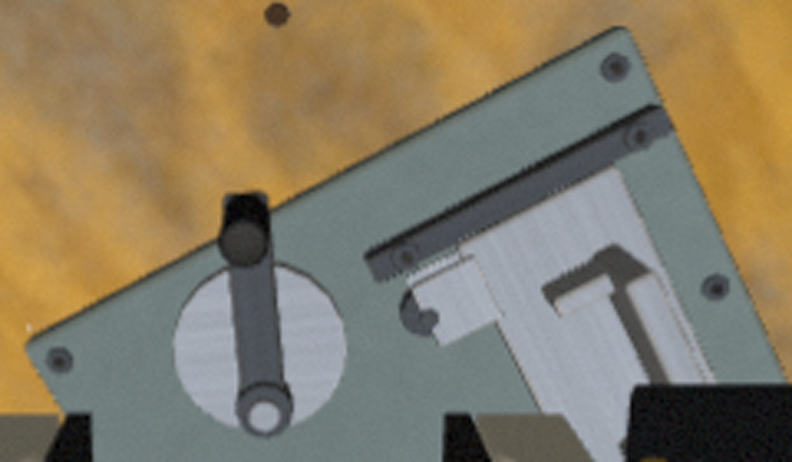

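The close-up shows the handle top at (314,223), the pivot bolt at (320,276), and plate corners at (248.5,254) and (429.4,158.5).

```bash
cat > fx.py <<'E'
import numpy as np
E
python3 - <<'E'
from h import *
c=cap('wrist')
hd=ray(c,[(313.9,222.7)],75)[0];pv=ray(c,[(320,275.8)],41.5)[0]
e=ray(c,[(248.5,254),(429.4,158.5)],12)
print(hd,pv,np.linalg.norm((hd-pv)[:2]),np.arctan2(*(hd-pv)[[1,0]]))
d=e[0]-e[1];th=np.arctan2(d[1],d[0]);print(e,np.linalg.norm(d),th)
Rm=np.array([[np.cos(th),-np.sin(th)],[np.sin(th),np.cos(th)]])
print('origin',pv[:2]-Rm@[35,-40],(e[:,:2]-pv[:2])@Rm)
E
```

```text
[531.74905278  71.02620094  75.        ] [565.04478884 124.19345235  41.5       ] 62.73246896422287 -2.1302905666060026
[[618.7817293   66.42629575  12.        ]
 [406.60752299  98.65340067  12.        ]] 214.6077354513926 -0.15073768137704957
origin [536.44836844 168.99573734] [[  61.80234315  -49.04256858]
 [-152.8053923   -49.04256858]]
```

>>> carry_out:
  motion:
    - [[0,-0.12,0],-0.043]
    - [[0,0,0.75],0]
    - [[0,0,0.75],0]
    - [[0,0,0.75],0]
    - [[0,0,0.75],0]
    - [[0,0,0.75],0]
    - [[0,0,0.5],0]
    - [[0,0,0.25],0]
    - [[0,0,0],0]

```text
time: 3.97
position: [529.7, 71.8, 44.4]
orientation: [-0.492, 0.87, 0.0, -0.002]
contact_force: [0.3, -0.5, 0.9]
opening: 0.57
grip_force: 0.0
```

>>> carry_out:
  motion:
    - [[0,0,0],0]
    - [[0,0,0],0]
    - [[0,0,0],0]
    - [[0,0,0],0]
    - [[0,0,0],0]
  fingers: 183
  squeeze: 3

```text
time: 4.38
position: [531.6, 72.7, 47.6]
orientation: [-0.491, 0.871, -0.0, 0.001]
contact_force: [0.5, -0.6, 0.6]
opening: 0.298
grip_force: 0.0
```

```bash
python3 - <<'E'
from h import *
c=cap('wrist');cv2.imwrite('pics/w2.png',c['img'][200:,150:490,::-1])
s=robot.get_state();Rm=R.from_quat(s['orientation']).as_matrix();psi=np.arctan2(Rm[1,0],Rm[0,0])
print(s['position'],psi,(s['position']-[563.5,124.3,0])@Rm,s['contact_force'],s['opening']*88)
E
```

```text
[531.44074049  72.66551614  47.37068963] -2.1145361225492003 [ 60.71041194   0.68546713 -47.45181027] [-0.34388799  0.46149009 -1.16626502] 25.52871126271711
```

View pics/w2.png

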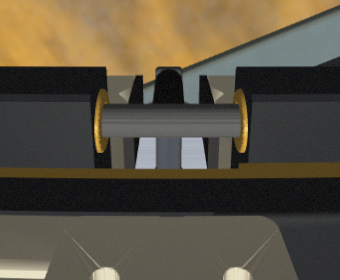

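Image: the handle is centred between the fingers, at about (168,75) in the crop. Next I'll push it round an arc about the pivot.

>>> carry_out:
  motion:
    - [[-0.0076,-0.152,0],-0.05]
    - [[-0.0076,-0.152,0],-0.05]
    - [[-0.0076,-0.152,0],-0.05]
    - [[-0.0076,-0.152,0],-0.05]
    - [[-0.0076,-0.152,0],-0.05]
    - [[-0.0076,-0.152,0],-0.05]

```text
time: 4.93
position: [564.8, 63.0, 46.6]
orientation: [0.728, -0.685, -0.001, 0.001]
contact_force: [-3.4, -0.9, 3.9]
opening: 0.284
grip_force: 2.1
```

```bash
cat > st.py <<'E'
from h import *
s=robot.get_state();Rm=R.from_quat(s['orientation']).as_matrix();psi=np.arctan2(Rm[1,0],Rm[0,0])
print(s['time'],s['position'],psi,'rel pivot in tool',(s['position']-[563.5,124.3,0])@Rm,'F tool',s['contact_force']@Rm,s['opening']*88,s['joint_positions'].round(2))
E
python3 st.py
```

```text
4.9333 [564.77092001  63.00173752  46.58825797] -1.5101370420964169 rel pivot in tool [ 61.2951251    2.56182214 -46.53925985] F tool [ 0.66921369  3.42097255 -3.91536266] 24.992698262421023 [ 0.46  0.37 -0.44 -0.   -0.76 -0.39]
```

>>> carry_out:
  motion:
    - [[-0.0076,-0.152,0],-0.05]
    - [[-0.0076,-0.152,0],-0.05]
    - [[-0.0076,-0.152,0],-0.05]
    - [[-0.0076,-0.152,0],-0.05]
    - [[-0.0076,-0.152,0],-0.05]
    - [[-0.0076,-0.152,0],-0.05]
    - [[-0.0076,-0.152,0],-0.05]
    - [[-0.0076,-0.152,0],-0.05]
    - [[-0.0076,-0.152,0],-0.05]
    - [[-0.0076,-0.152,0],-0.05]
    - [[-0.0076,-0.152,0],-0.05]
    - [[-0.0076,-0.152,0],-0.05]

```text
time: 5.93
position: [620.4, 104.5, 46.6]
orientation: [0.988, -0.154, -0.0, 0.001]
contact_force: [1.9, -5.9, -2.0]
opening: 0.286
grip_force: 2.3
```

```bash
python3 st.py
```

```text
5.9333 [620.36677462 104.54407764  46.55647615] -0.31010985819688225 rel pivot in tool [ 60.16529075   1.53830331 -46.57685485] F tool [3.61092682 5.06098636 1.96867818] 25.127877152046636 [ 0.48  0.45 -0.3   0.   -0.82  0.78]
```

>>> carry_out:
  motion:
    - [[-0.006,-0.137,0],-0.045]
    - [[-0.006,-0.137,0],-0.045]
    - [[-0.006,-0.137,0],-0.045]
    - [[0,0,0],0]
    - [[0,0,0],0]
    - [[0,0,0],0]

```text
time: 6.43
position: [623.3, 121.8, 46.7]
orientation: [1.0, -0.024, 0.0, -0.0]
contact_force: [-0.5, -0.6, 0.3]
opening: 0.282
grip_force: 0.0
```

```bash
python3 st.py
```

```text
6.4333 [623.33315909 121.84585092  46.69883097] -0.047657875484630935 rel pivot in tool [ 59.88469779  -0.41404998 -46.69541865] F tool [-0.50878482  0.67108418 -0.28536426] 24.844533745800202 [ 0.5   0.46 -0.29 -0.   -0.83  1.02]
```

>>> carry_out:
  motion:
    - [[0,0,0],0]
    - [[0,0,0],0]
    - [[0,0,0],0]
    - [[0,0,-0.5],0]
    - [[0,0,-0.75],0]
    - [[0,0,-0.75],0]
    - [[0,0,-0.75],0]
    - [[0,0,-0.75],0]
    - [[0,0,-0.75],0]
    - [[0,0,-0.25],0]
    - [[0,0,0],0]
    - [[0,0,0],0]
  fingers: 110

```text
time: 7.43
position: [623.4, 122.0, 227.0]
orientation: [1.0, -0.023, 0.0, -0.001]
contact_force: [-0.5, 0.8, -0.7]
opening: 0.566
grip_force: 0.0
```

```bash
python3 st.py; python3 - <<'E'
from h import *
c=cap('wrist')
cv2.imwrite('pics/w3.png',c['img'][:,:,::-1])
im=c['img'][120:300,190:470,::-1];cv2.imwrite('pics/w3c.png',cv2.resize(im,None,fx=2.8,fy=2.8,interpolation=cv2.INTER_CUBIC))
E
```

```text
7.4333 [623.39061943 121.97411591 227.00775176] -0.04531000427328997 rel pivot in tool [  60.14898923   -0.62149477 -226.95049731] F tool [-0.54391721 -0.77587894  0.66293735] 49.830419742729205 [ 0.5   0.29 -0.08 -0.   -1.19  1.03]
```

View pics/w3c.png

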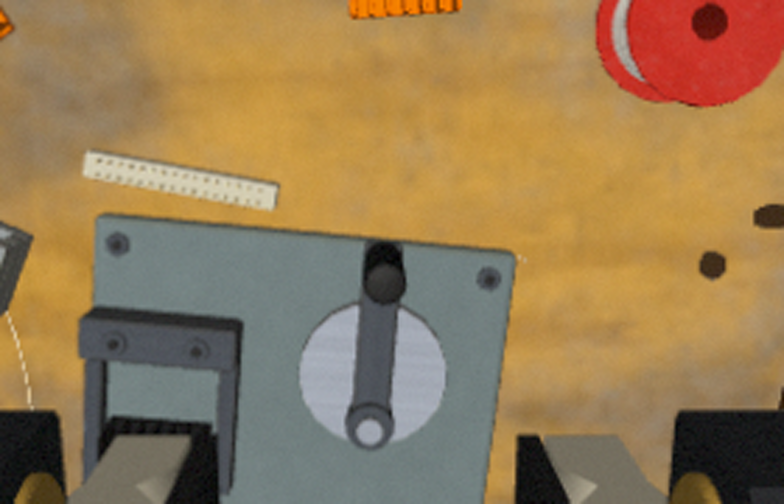

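The handle top is at crop (385,281), the pivot at (370,430), and the plate's far corners at (100,215) and (515,254).

```bash
python3 - <<'E'
from h import *
c=cap('wrist')
f=lambda u,v:(u/2.8+190,v/2.8+120)
hd=ray(c,[f(385,281)],75)[0];pv=ray(c,[f(370,430)],41.5)[0]
e=ray(c,[f(100,216),f(515,254)],12)
s=ray(c,[f(118,244),f(488,279)],12)
d=e[0]-e[1];th=np.arctan2(d[1],d[0])-np.pi/2
d2=s[0]-s[1]
print(hd,pv,np.linalg.norm((hd-pv)[:2]),'lever',np.arctan2(*(hd-pv)[[1,0]]),'th',th,np.arctan2(d2[1],d2[0])-np.pi/2,e,np.linalg.norm(d))
Rm=np.array([[np.cos(th),-np.sin(th)],[np.sin(th),np.cos(th)]])
print((e[:,:2]-pv[:2])@Rm)
E
```

```text
[627.00559618 116.04804178  75.        ] [565.20769339 123.35960719  41.5       ] 62.22893039051367 lever -0.1177666627933931 th -0.13713768834763562 -0.14064913650666977 [[643.00291203 220.43766715  12.        ]
 [621.75380215  66.46297244  12.        ]] 155.43400940812361
[[ 63.79345624 106.80187597]
 [ 63.79345624 -48.63213344]]
```

```bash
python3 - <<'E'
from h import *
c=cap('top')
f=lambda u,v:(u/3.2+230,v/3.2+200)
P=ray(c,[f(344,446),f(500,467),f(422,457)],62)
th=-.143;Rm=np.array([[np.cos(th),-np.sin(th)],[np.sin(th),np.cos(th)]]);o=np.array([535.6,168.6])
print(P,(P[:,:2]-o)@Rm, np.linalg.norm(P[0]-P[1]))
s=robot.get_state();p=s['position'][:2]
psi=-.0453;T=np.array([[np.cos(psi),np.sin(psi)],[np.sin(psi),-np.cos(psi)]])
tgt=o+Rm@[((P[2,:2]-o)@Rm)[0]-35,((P[2,:2]-o)@Rm)[1]]
print(tgt,(tgt-p)@T)
cv2.imwrite('pics/t2.png',c['img'][:,:,::-1])
E
```

```text
[[454.27324399 215.2793225   62.        ]
 [444.64471852 146.05000176  62.        ]
 [449.23750528 180.63727819  62.        ]] [[-87.14906298  34.61273195]
 [-86.81322204 -35.28215029]
 [-87.19645529  -0.39337683]] 69.89568908746031
[414.59475338 185.62523775] [-210.77547832  -54.54982578]
```

>>> carry_out:
  motion:
    - [[-0.527,-0.136,0],0]
    - [[-0.527,-0.136,0],0]
    - [[-0.527,-0.136,0],0]
    - [[-0.527,-0.136,0],0]
    - [[-0.527,-0.136,0],0]
    - [[-0.527,-0.136,0],0]
    - [[-0.527,-0.136,0],0]
    - [[-0.527,-0.136,0],0]
    - [[-0.527,-0.136,0],0]
    - [[-0.527,-0.136,0],0]
    - [[0,0,0],0.049]
    - [[0,0,0],0]
  fingers: 255

```text
time: 8.58
position: [414.2, 185.6, 226.0]
orientation: [0.997, -0.073, -0.0, 0.0]
contact_force: [0.1, 0.1, -0.7]
opening: 0.008
grip_force: 0.0
```

>>> carry_out:
  motion:
    - [[0,0,0.75],0]
    - [[0,0,0.75],0]
    - [[0,0,0.75],0]
    - [[0,0,0.75],0]
    - [[0,0,0.75],0]
    - [[0,0,0.5],0]
    - [[0,0,0.4],0]
    - [[0,0,0],0]
    - [[0,0,0],0]

```text
time: 9.33
position: [415.0, 184.8, 39.6]
orientation: [0.997, -0.071, -0.001, 0.001]
contact_force: [0.1, 0.2, 0.2]
opening: 0.004
grip_force: 0.0
```

```bash
cat > st2.py <<'E'
from h import *
s=robot.get_state();Rm=R.from_quat(s['orientation']).as_matrix();psi=np.arctan2(Rm[1,0],Rm[0,0])
th=-.143;F=np.array([[np.cos(th),-np.sin(th)],[np.sin(th),np.cos(th)]])
print(s['time'],s['position'],psi,'fixture',(s['position'][:2]-[535.6,168.6])@F,'F tool',s['contact_force']@Rm,s['opening'],s['joint_positions'].round(2))
E
python3 st2.py; python3 -c "
from h import *
cap('wrist','w4.png')"
```

```text
9.3333 [415.0180464  184.75250126  39.58868918] -0.14153309403141054 fixture [-121.65310645   -1.19688041] F tool [ 0.04666432 -0.20671901 -0.24014357] 0.004200693964312104 [ 0.85  0.22 -0.7   0.   -0.66  0.57]
```

View pics/w4.png

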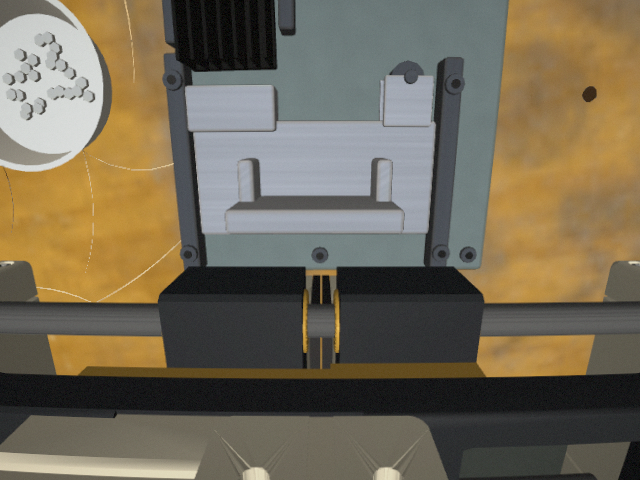

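The wrist view shows the shut fingers centred behind the push plate, whose rear edge is at about (315,220), with nothing in between.

>>> carry_out:
  motion:
    - [[0.1,0,0],0]
    - [[0.1,0,0],0]
    - [[0.1,0,0],0]
    - [[0.1,0,0],0]
    - [[0.1,0,0],0]
    - [[0.06,0,0],0]
    - [[0.06,0,0],0]
    - [[0.06,0,0],0]
    - [[0.06,0,0],0]
    - [[0.06,0,0],0]

```text
time: 10.22
position: [446.9, 181.0, 40.5]
orientation: [0.997, -0.071, -0.0, 0.0]
contact_force: [-2.9, 1.4, 1.7]
opening: 0.008
grip_force: 1.4
```

```bash
python3 st2.py
```

```text
10.2167 [446.92675334 180.95093094  40.52813631] -0.14272264799324827 fixture [-89.52832081  -0.41223806] F tool [-3.09079481 -1.01814825 -1.69098961] 0.008315226299844226 [ 0.79  0.26 -0.64 -0.   -0.68  0.63]
```

>>> carry_out:
  motion:
    - [[0.06,0,0],0]
    - [[0.06,0,0],0]
    - [[0.06,0,0],0]
    - [[0.06,0,0],0]
    - [[0.06,0,0],0]
    - [[0.06,0,0],0]
    - [[0.06,0,0],0]
    - [[0.06,0,0],0]
    - [[0.05,0,0],0]
    - [[0.03,0,0],0]

```text
time: 11.05
position: [469.4, 177.8, 40.5]
orientation: [0.997, -0.071, -0.0, 0.0]
contact_force: [-2.7, 0.3, 2.0]
opening: 0.008
grip_force: 1.2
```

```bash
python3 st2.py; python3 -c "
from h import *
cap('wrist','w5.png')"
```

```text
11.05 [469.36646454 177.81358115  40.52219848] -0.14292577058254477 fixture [-66.8705402   -0.31961115] F tool [-2.71402584  0.05033644 -2.02216687] 0.008364254478319592 [ 0.75  0.28 -0.6   0.   -0.69  0.67]
```

View pics/w5.png

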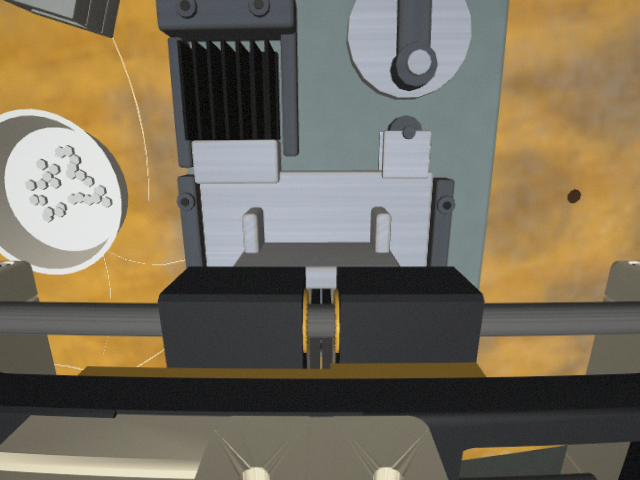

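Image: the pusher pad at (235,145) touches the heat sink, and a small gap to the end stop remains at (230,37). The roller still faces the disc with room to spare.

>>> carry_out:
  motion:
    - [[0.04,0,0],0]
    - [[0.04,0,0],0]
    - [[0.04,0,0],0]
    - [[0.04,0,0],0]
    - [[0,0,0],0]

```text
time: 11.52
position: [474.7, 176.9, 40.4]
orientation: [0.997, -0.072, -0.001, 0.0]
contact_force: [-7.4, 3.2, 5.2]
opening: 0.009
grip_force: 3.8
```

>>> carry_out:
  motion:
    - [[0.04,0,0],0]
    - [[0.03,0,0],0]
    - [[0,0,0],0]

```text
time: 11.77
position: [474.9, 176.8, 40.4]
orientation: [0.997, -0.072, -0.002, 0.0]
contact_force: [-23.0, 11.7, 15.7]
opening: 0.004
grip_force: 12.7
```

```bash
python3 st2.py
```

```text
11.7667 [474.86929274 176.75335271  40.42239026] -0.1437242935270442 fixture [-61.27278338  -0.58479247] F tool [-24.55585884  -8.26397061 -15.62204896] 0.003941515769601456 [ 0.74  0.29 -0.58 -0.01 -0.7   0.69]
```

>>> carry_out:
  motion:
    - [[-0.1,0,0],0]
    - [[-0.2,0,0],0]
    - [[-0.5,0,0],0]
    - [[-0.5,0,0],0]
    - [[0,0,-0.75],0]
    - [[0,0,-0.75],0]
    - [[0,0,-0.75],0]
    - [[0,0,0],0]

```text
time: 12.43
position: [429.5, 186.1, 136.2]
orientation: [0.997, -0.071, 0.004, -0.003]
contact_force: [0.1, 1.1, 1.0]
opening: 0.008
grip_force: 0.0
```

```bash
python3 st2.py; python3 -c "
from h import *
c=cap('wrist')
cv2.imwrite('pics/w6.png',cv2.resize(c['img'][0:280,130:530,::-1],None,fx=2,fy=2))"
```

```text
12.4333 [429.53735096 186.1082979  136.19970351] -0.141297075010043 fixture [-107.47522053    2.21426904] F tool [-0.07666122 -1.14623959 -0.96090274] 0.007523790844802982 [ 0.83  0.09 -0.57  0.   -0.9   0.6 ]
```

View pics/w6.png

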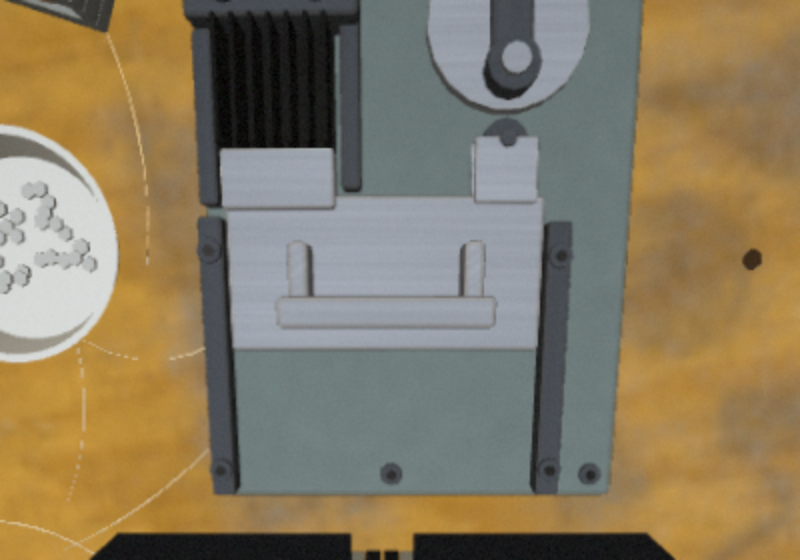

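The picture shows the pad against the heat sink at (278,148) and the heat sink against the end stop at (275,15). The roller has a small gap to the cam's low point at (510,115). The job is done.

```bash
python3 -c "
from bench import robot
print(robot.finish_job())"
```

```text
the job is handed in; nothing more can be done
None
```

I turned the cam to its low point (measured within about 0.03 rad), then pushed the slide until the heat sink was hard against the end stop, and handed the job in at about 12.5 s; no verdict came back.

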